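# Sweep the brass fittings off the tooling slab into the parts tray

## Robot

A 6-joint arm with a two-finger parallel gripper is mounted at the origin on the work surface. World frame = base frame: x ahead of the robot, y to its left, z up, the work surface at z = 0. Lengths are in m, angles in rad, forces in N, time in s.
With the tool pointing down it reaches from about 0.25 to 0.725 m from the base axis. Payload 9.7 kg.
Tool frame: the origin (TCP) lies on the centre line of the jaws, within the pads' length; the fingertips stand 22 mm ahead of it and the grasp point (between the pads) lies 3 mm ahead of it; z points along the fingers, y is the direction in which the jaws open and shut (so a half turn about z gives the same grasp; the last joint's range is limited). The gripper opens to 85 mm and grips with 20 to 120 N. Pads are 22 mm wide; open, the fingers measure 114 mm over their backs; the gripper's body (76 mm by 85 mm) begins 54 mm behind the grasp point. The pads swing forward as they close: fully open they stand 13 mm farther back than shut.
Start: joints at [1.33, 0.087, 0.176, 1.66, 0, 1.571], TCP at [0.131, 0.534, 0.253] pointing down, gripper open.
Joint ranges: [-3.13, 3.13], [-0.85, 1.81], [-1.15, 1.24], [-2.2, 2.28], [-1.44, 1.52], [-3.14, 3.14]. Speed limits (rad/s): [2.22, 2.22, 2.57, 3.14, 3.14, 3.14].

## Interface

Orientations are given as [roll, pitch, yaw] about the fixed x, y, z axes, in that order (R = Rz(yaw) Ry(pitch) Rx(roll)).
In Python, from workcell import arm gives the robot as it stands.
- The arm moves only by the tool servo_tool, never from a script. Its argument "steps" is a list of rows, each an object with "twist": the turn, a rotation vector about the world's x, y, z in degrees, a list of three; "dp": the shift along the world's x, y, z in cm, a list of three; "fingers": the closure, from 0 (fully open) to 1 (shut). A call has 1 to 12 rows; each row is the pose to reach, as a shift and turn from the pose commanded when the call began; what a row does not reach only later rows make up. A row lasts 1/10 s, in which the tool goes at most 50 mm and 8.59 degrees, less where a joint would pass 70% of its speed; a pose out of reach is approached as far as the arm can. A call with a gripper value outside its range is refused whole. The fingers move at their own pace and stop on an object; "newtons" is the grip in N (left out, the last holds). Time passes only in rows, so rows that repeat a pose let the fingers close. It gives the time, the measured TCP pose, the force and the opening at its end, in the units of the state.
- arm.read_state(): the state, without advancing time (a new reading comes with each control period).
- arm.read_camera(name): name is "scene" or "top" or "wrist"; returns the picture (420x560x3 uint8, blue, green, red); there is no depth.
- arm.calibration(name): a dict with "fx", "fy", "cx", "cy" (pixels), "R" (3x3) and "t" (3): a world point X has camera coordinates R X + t. Camera axes: x right, y down, z forward; pixel columns grow to the right and rows downward; lengths in m; the calibration is good to about 2 mm. A picture is of the moment at which its call begins: read the wrist's pose just before it. calibration takes no time and is no camera call; for the wrist camera it gives the pose at the moment of the call.
- arm.finish_job(): hands the job in, once; it reports no verdict.
The state is a dict: "t": time; "joints": joint angles; "dq": joint speeds; "joint_efforts": joint torques, N m; "tcp_pos": TCP position; "ee_rot": TCP orientation; "wrist_force": force on the tool from outside, world axes, zero at the start; "wrist_torque": the same for the moment, N m; "width": finger opening in m.
Only numpy, scipy, OpenCV 4.12 (cv2) and the standard library are available. Lean on these libraries where they do the work, as an engineer would, in place of code of your own. Each camera call takes 0.05 s, during which the arm holds its last target. There are 200 camera calls.

## Task

Clear the stone tooling slab: with the fingertips, sweep the three loose brass fittings (stud, O-ring and buckle) over the slab's edge so that all three drop into the low open parts tray standing against its side. Only push them along the stone, without picking up, pinching or pressing hard on any of them. Leave the steel setting anvil on the slab, the jar and the steel rule where they are.

Things in the scene. Friction and masses are not known exactly. Their poses are not given: they have to be found in the camera images.
- slab: Heavy pale veined stone tooling slab, fixed, 300 x 300 mm, its flat top 45 mm above the bench (world z = 0.045), no rim. Origin under its centre at bench height; its own x and y axes run along its edges, so the left and right edges are at its own y = +150 and -150 mm. Turned up to 0.15 rad about the vertical.
- tray: Low open grey sheet-metal parts tray, fixed, 260 mm (own x) x 120 mm (own y) x 36 mm high, walls and floor 3 mm. It stands parallel to the slab with its long side 2 mm from the slab's left (+y) or right (-y) edge, its rim 9 mm below the slab's top; its middle is within 15 mm of the middle of that edge. Origin under its centre at bench height.
- concho: Solid brass stud: round button 34 mm across with a domed top, 10 mm high (its side is upright for the lower 5 mm), about 45 g, lying flat on the slab. Origin at the centre of its underside.
- oring: Heavy brass O-ring of round bar, 40 mm across outside, 26 mm inside, 7 mm thick, about 34 g, lying flat on the slab. Origin at the centre of the ring, at its underside.
- buckle: Brass belt buckle lying flat on the slab: rectangular frame 44 mm (own x) x 40 mm (own y), 7 mm thick, bars 6 mm wide, with a thin prong along own x over the middle whose top is 9 mm above the slab; about 50 g; turned up to 0.5 rad from the slab. Origin at its centre, at its underside.
- anvil: Bystander: round steel rivet-setting anvil, 40 mm across, 22 mm high, about 210 g, standing loose near the middle of the slab between the fittings. Origin at the centre of its underside.
- jar: Bystander: amber glass jar with black cap, 48 mm across, 62 mm high, on the bench beyond the slab. Origin at the centre of its underside.
- rule: Bystander: flat steel rule 30 mm (own x) x 300 mm (own y) x 4 mm lying on the bench beyond the slab. Origin at the centre of its underside.
- toolblock: Bystander: wooden block 200 mm (own x) x 56 mm (own y) x 48 mm, fixed, with a row of eight steel stamping tools standing in it, tops up to 115 mm above the bench. It stands beside the slab on the side opposite the tray, its near face 34 mm from the slab's edge. Origin under its centre at bench height.

How it is judged:
By the outcome, as a careful person would: the job done as asked, in the order asked, and still so for the second after the job is handed in, with the robot touching nothing.
It also fails if it takes over 64 s, if anything falls off the work surface, if the arm or the gripper's body presses on something with over 40 N, if the wrist force passes 120 N, or if a joint passes its speed limit or range.

## Working session

There is one attempt and no reset: what is moved stays moved. The work goes in short steps, Python scripts to look and compute and a tool call to move; the robot and the scene stay as the last step left them, time stands still between calls to the robot, and variables do not carry over. Pictures are saved under pics/ and viewed, on a budget of 10 in all, crops included, one or two more only if the job needs it, and the job is handed in when it is done.

Besides the shell and the picture viewer there is one more tool, called after "Request:" as name(argument=value, ...) on one line, values as JSON. servo_tool: Moves the arm, as the interface text tells. Its arguments: {"type":"object","properties":{"steps":{"type":"array","items":{"type":"object","properties":{"twist":{"type":"array","items":{"type":"number"}},"dp":{"type":"array","items":{"type":"number"}},"fingers":{"type":"number"}}}},"newtons":{"type":"number"}},"required":["steps"]}

```bash
mkdir -p pics; python3 - <<'E'
from workcell import arm
import cv2
s=arm.read_state();print(s['t'],s['tcp_pos'],s['ee_rot'],s['width'])
for n in("top","scene"):
    cv2.imwrite(f"pics/{n}0.png",arm.read_camera(n));c=arm.calibration(n);print(n,c)
E
```

```text
0.0 [0.13108624 0.53392658 0.25256195] [-3.14021145e+00 -4.83513124e-06  2.90083382e+00] 0.0852913299568309
top {'fx': 470.39678858693605, 'fy': 470.39678858693605, 'cx': 281.28697740772304, 'cy': 197.03898945206737, 'R': array([[ 0.00315965, -0.99992271,  0.01202429],
       [-0.98539332, -0.00516062, -0.17021566],
       [ 0.17026456, -0.01131084, -0.98533347]]), 't': array([0.00610647, 0.61296823, 0.70467408])}
scene {'fx': 401.5500315666554, 'fy': 401.5500315666554, 'cx': 272.81381617531935, 'cy': 205.79093805327398, 'R': array([[ 0.59451832,  0.80391606, -0.01633811],
       [ 0.64906544, -0.49179727, -0.58038737],
       [-0.47461777,  0.33444642, -0.81417662]]), 't': array([-0.37673694, -0.35535531,  1.0974028 ])}
```

View pics/top0.png

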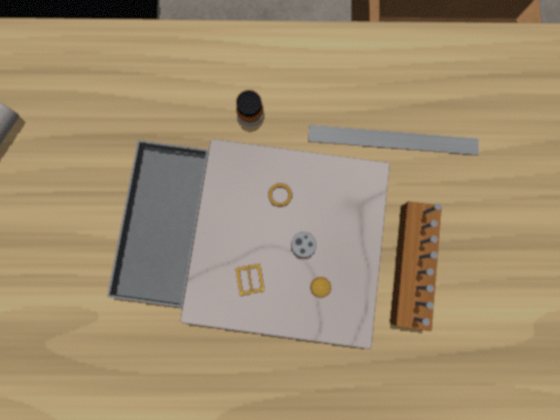

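View pics/scene0.png

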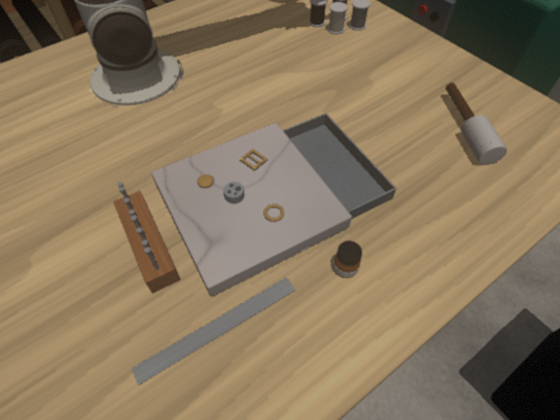

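The tray is on the slab's left (+y). In the top view the O-ring is at about (280,195), the anvil (304,244), the stud (320,287) and the buckle (250,280). The slab corners are at (210,141), (388,163), (371,347) and (183,325). Next I'll turn these into positions.

```bash
cat > h.py <<'E'
import numpy as np, cv2
def ray(c,px,z):
    d=c['R'].T@np.array([(px[0]-c['cx'])/c['fx'],(px[1]-c['cy'])/c['fy'],1]); o=-c['R'].T@c['t']
    return o+d*(z-o[2])/d[2]
def brass(im,mask):
    h=cv2.cvtColor(im,cv2.COLOR_BGR2HSV)
    m=cv2.inRange(h,(12,110,60),(32,255,255))&mask
    m=cv2.morphologyEx(m,cv2.MORPH_CLOSE,np.ones((5,5)))
    return [k for k in cv2.findContours(m,cv2.RETR_EXTERNAL,cv2.CHAIN_APPROX_NONE)[0] if cv2.contourArea(k)>40]
E
python3 - <<'E'
from workcell import arm
from h import *
im=cv2.imread('pics/top0.png');c=arm.calibration('top')
m=np.zeros(im.shape[:2],np.uint8)
q=np.array([(210,141),(388,163),(371,347),(183,325)])
cv2.fillPoly(m,[q],255);m=cv2.erode(m,np.ones((7,7)))
C=[ray(c,p,.045) for p in q];ctr=np.mean(C,0)
print('corners',np.round(C,3),'ctr',ctr.round(4))
u=C[0]-C[3];v=C[1]-C[2];e=(u+v)[:2];yaw=np.arctan2(e[1],e[0]);e2=((C[0]-C[1])+(C[3]-C[2]))[:2]
yaw2=np.arctan2(-e2[0],e2[1]);print('yaw',yaw,yaw2)
yw=(yaw+yaw2)/2;R=np.array([[np.cos(yw),np.sin(yw)],[-np.sin(yw),np.cos(yw)]])
for k in brass(im,m):
    r=cv2.minAreaRect(k);p=ray(c,r[0],.050);print(np.round(r[0],1),np.round(r[1],1),r[2],p.round(4),'slab',(R@(p-ctr)[:2]).round(4))
for p,z in [((303.5,242.5),.067),((143,143),.036),((111,297),.036)]:
    P=ray(c,p,z);print(P.round(4),(R@(P-ctr)[:2]).round(4))
E
```

```text
corners [[ 0.708  0.127  0.045]
 [ 0.672 -0.167  0.045]
 [ 0.38  -0.131  0.045]
 [ 0.412  0.16   0.045]] ctr [ 0.5431 -0.0027  0.045 ]
yaw -0.11840508124864682 -0.11563970386280005
[320.5 286.5] [19. 19.] 90.0 [ 0.4716 -0.0532  0.05  ] slab [-0.0651 -0.0585]
[249.5 279.2] [27.3 24.3] 80.53767395019531 [0.4824 0.058  0.05  ] slab [-0.0673  0.0532]
[280.  194.5] [21. 22.] 90.0 [0.6175 0.0107 0.05  ] slab [0.0724 0.0221]
[ 0.539  -0.0259  0.067 ] [-0.0014 -0.0235]
[0.7063 0.2401 0.036 ] [0.1338 0.2602]
[0.4541 0.2771 0.036 ] [-0.1211  0.2675]
```

Request:
servo_tool(steps=[{"dp": [34.5,-52.9,-10],"twist": [0,0,-82.9],"fingers": 0.76},{"dp": [34.5,-52.9,-10],"twist": [0,0,-82.9],"fingers": 0.76},{"dp": [34.5,-52.9,-10],"twist": [0,0,-82.9],"fingers": 0.76},{"dp": [34.5,-52.9,-10],"twist": [0,0,-82.9],"fingers": 0.76},{"dp": [34.5,-52.9,-10],"twist": [0,0,-82.9],"fingers": 0.76},{"dp": [34.5,-52.9,-10],"twist": [0,0,-82.9],"fingers": 0.76},{"dp": [34.5,-52.9,-10],"twist": [0,0,-82.9],"fingers": 0.76},{"dp": [34.5,-52.9,-10],"twist": [0,0,-82.9],"fingers": 0.76},{"dp": [34.5,-52.9,-10],"twist": [0,0,-82.9],"fingers": 0.76},{"dp": [34.5,-52.9,-10],"twist": [0,0,-82.9],"fingers": 0.76},{"dp": [34.5,-52.9,-10],"twist": [0,0,-82.9],"fingers": 0.76},{"dp": [34.5,-52.9,-10],"twist": [0,0,-82.9],"fingers": 0.76}])

```text
t: 1.3
tcp_pos: [0.4555, 0.0356, 0.159]
ee_rot: [3.141, -0.0, 1.453]
wrist_force: [1.9, 1.2, 0.9]
width: 0.0204
```

Request:
servo_tool(steps=[{"dp": [2.1,-3.05,-4],"twist": [0,0,0],"fingers": 0.76},{"dp": [2.1,-3.05,-4],"twist": [0,0,0],"fingers": 0.76},{"dp": [2.1,-3.05,-4],"twist": [0,0,0],"fingers": 0.76},{"dp": [2.1,-3.05,-4],"twist": [0,0,0],"fingers": 0.76}])

```text
t: 1.7
tcp_pos: [0.4757, 0.0079, 0.1202]
ee_rot: [3.141, -0.0, 1.454]
wrist_force: [-0.9, -0.8, 1.1]
width: 0.0203
```

```bash
python3 - <<'E'
from workcell import arm
import cv2
s=arm.read_state();print(s['t'],s['tcp_pos'],s['wrist_force'])
cv2.imwrite("pics/w1.png",arm.read_camera("wrist"))
E
```

```text
1.7 [0.47572381 0.00789244 0.12023586] [-0.8880652  -0.79316361  1.10043551]
```

View pics/w1.png

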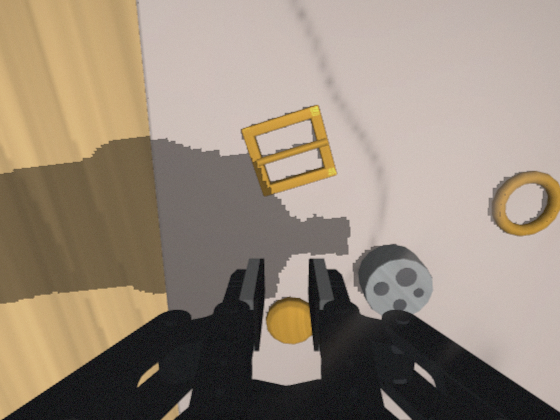

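The wrist view shows the fingertips at about (250,270) and (317,270), between the buckle ahead (290,150) and the stud behind (291,322). The anvil is clear to the right (395,280). I'll descend here.

Request:
servo_tool(steps=[{"dp": [0.1,-0.2,-2.5],"twist": [0,0,0],"fingers": 0.76},{"dp": [0.1,-0.2,-4.6],"twist": [0,0,0],"fingers": 0.76},{"dp": [0.1,-0.2,-4.6],"twist": [0,0,0],"fingers": 0.76},{"dp": [0.1,-0.2,-4.8],"twist": [0,0,0],"fingers": 0.76},{"dp": [0.1,-0.2,-4.9],"twist": [0,0,0],"fingers": 0.76},{"dp": [0.1,-0.2,-5],"twist": [0,0,0],"fingers": 0.76},{"dp": [0.1,-0.2,-5.0],"twist": [0,0,0],"fingers": 0.76},{"dp": [0.1,-0.2,-5.0],"twist": [0,0,0],"fingers": 0.76}])

```text
t: 2.55
tcp_pos: [0.4771, 0.0052, 0.0698]
ee_rot: [3.141, -0.0, 1.454]
wrist_force: [0.1, -0.2, -0.8]
width: 0.0208
```

Request:
servo_tool(steps=[{"dp": [0,0,-0.1],"twist": [0,0,0],"fingers": 0.76},{"dp": [0,0,-0.15],"twist": [0,0,0],"fingers": 0.76},{"dp": [0,0,-0.15],"twist": [0,0,0],"fingers": 0.76}])

```text
t: 2.85
tcp_pos: [0.4768, 0.0052, 0.0678]
ee_rot: [-3.141, 0.0, 1.454]
wrist_force: [0.1, -0.8, -0.4]
width: 0.0207
```

Request:
servo_tool(steps=[{"dp": [0.1,0.9,0.05],"fingers": 0.76,"twist": [0,0,0]},{"dp": [0.25,2.0,0.05],"fingers": 0.76,"twist": [0,0,0]},{"dp": [0.4,3.2,0.05],"fingers": 0.76,"twist": [0,0,0]},{"dp": [0.55,4.6,0.05],"fingers": 0.76,"twist": [0,0,0]},{"dp": [0.7,6.0,0.05],"fingers": 0.76,"twist": [0,0,0]},{"dp": [0.87,7.4,0.05],"fingers": 0.76,"twist": [0,0,0]},{"dp": [1.0,8.8,0.05],"fingers": 0.76,"twist": [0,0,0]},{"dp": [1.2,10.2,0.05],"fingers": 0.76,"twist": [0,0,0]},{"dp": [1.36,11.6,0.05],"fingers": 0.76,"twist": [0,0,0]},{"dp": [1.53,13.0,0.05],"fingers": 0.76,"twist": [0,0,0]},{"dp": [1.7,14.4,0.05],"fingers": 0.76,"twist": [0,0,0]},{"dp": [1.87,15.9,0.05],"fingers": 0.76,"twist": [0,0,0]}])

```text
t: 4.05
tcp_pos: [0.4957, 0.1654, 0.0684]
ee_rot: [-3.141, -0.0, 1.454]
wrist_force: [0.1, -1.1, -0.5]
width: 0.0201
```

Request:
servo_tool(steps=[{"dp": [0.05,0.4,0],"fingers": 0.76,"twist": [0,0,0]},{"dp": [0.05,0.4,0],"fingers": 0.76,"twist": [0,0,0]},{"dp": [0.05,0.4,5],"fingers": 0.76,"twist": [0,0,0]},{"dp": [0.05,0.4,5],"fingers": 0.76,"twist": [0,0,0]}])

```text
t: 4.45
tcp_pos: [0.4981, 0.1685, 0.1239]
ee_rot: [3.135, -0.003, 1.454]
wrist_force: [0.1, -0.2, 0.0]
width: 0.0206
```

```bash
python3 - <<'E'
from workcell import arm
import cv2
s=arm.read_state();print(s['t'],s['tcp_pos'],s['wrist_force'])
cv2.imwrite("pics/t2.png",arm.read_camera("top"))
E
```

```text
4.45 [0.49810029 0.16851262 0.12390301] [ 0.14271487 -0.17817451  0.03702959]
```

View pics/t2.png

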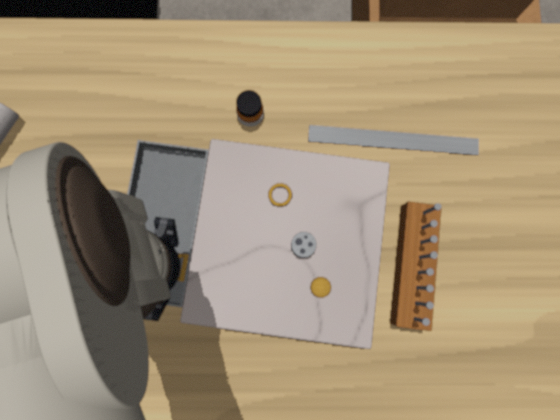

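Buckle is off the slab, with brass visible at the tray's inner edge near (183,265). I'll re-check it once the arm is clear. Next I'll go behind the stud.

Request:
servo_tool(steps=[{"dp": [-3.1,-26.3,0],"fingers": 0.76,"twist": [0,0,0]},{"dp": [-3.1,-26.3,0],"fingers": 0.76,"twist": [0,0,0]},{"dp": [-3.1,-26.3,0],"fingers": 0.76,"twist": [0,0,0]},{"dp": [-3.1,-26.3,0],"fingers": 0.76,"twist": [0,0,0]},{"dp": [-3.1,-26.3,0],"fingers": 0.76,"twist": [0,0,0]},{"dp": [-3.1,-26.3,0],"fingers": 0.76,"twist": [0,0,0]},{"dp": [-3.1,-26.3,0],"fingers": 0.76,"twist": [0,0,0]},{"dp": [-3.1,-26.3,0],"fingers": 0.76,"twist": [0,0,0]}])

```text
t: 5.3
tcp_pos: [0.4648, -0.0949, 0.118]
ee_rot: [-3.141, -0.0, 1.453]
wrist_force: [0.1, -0.6, 0.2]
width: 0.0202
```

```bash
python3 - <<'E'
from workcell import arm
import cv2
s=arm.read_state();print(s['t'],s['tcp_pos'],s['wrist_force'])
cv2.imwrite("pics/w2.png",arm.read_camera("wrist"))
cv2.imwrite("pics/t3.png",arm.read_camera("top"))
E
```

```text
5.3 [ 0.46478086 -0.09492126  0.11804334] [ 0.10955038 -0.59618913  0.21387433]
```

View pics/w2.png

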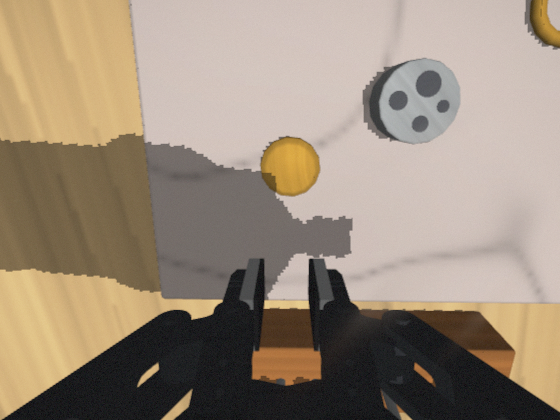

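Stud at (290,166), 3 mm right of the finger midline (284). I'll correct that while descending, then sweep.

Request:
servo_tool(steps=[{"dp": [0.2,0,-2.5],"fingers": 0.76,"twist": [0,0,0]},{"dp": [0.2,0,-4.6],"fingers": 0.76,"twist": [0,0,0]},{"dp": [0.2,0,-4.8],"fingers": 0.76,"twist": [0,0,0]},{"dp": [0.2,0,-4.95],"fingers": 0.76,"twist": [0,0,0]},{"dp": [0.2,0,-4.95],"fingers": 0.76,"twist": [0,0,0]}])

```text
t: 5.9
tcp_pos: [0.4676, -0.0943, 0.0698]
ee_rot: [3.141, 0.0, 1.455]
wrist_force: [-0.5, 0.1, -0.3]
width: 0.0204
```

Request:
servo_tool(steps=[{"dp": [0.1,0.8,-0.1],"fingers": 0.76,"twist": [0,0,0]},{"dp": [0.2,1.7,-0.1],"fingers": 0.76,"twist": [0,0,0]},{"dp": [0.31,2.6,-0.1],"fingers": 0.76,"twist": [0,0,0]},{"dp": [0.42,3.6,-0.1],"fingers": 0.76,"twist": [0,0,0]},{"dp": [0.55,4.7,-0.1],"fingers": 0.76,"twist": [0,0,0]},{"dp": [0.69,5.9,-0.1],"fingers": 0.76,"twist": [0,0,0]},{"dp": [0.83,7.1,-0.1],"fingers": 0.76,"twist": [0,0,0]},{"dp": [0.98,8.3,-0.1],"fingers": 0.76,"twist": [0,0,0]},{"dp": [1.12,9.5,-0.1],"fingers": 0.76,"twist": [0,0,0]},{"dp": [1.26,10.7,-0.1],"fingers": 0.76,"twist": [0,0,0]},{"dp": [1.4,11.9,-0.1],"fingers": 0.76,"twist": [0,0,0]},{"dp": [1.54,13.1,-0.1],"fingers": 0.76,"twist": [0,0,0]}])

```text
t: 7.1
tcp_pos: [0.4826, 0.0373, 0.0679]
ee_rot: [-3.142, 0.0, 1.454]
wrist_force: [-0.1, -1.7, 1.1]
width: 0.0207
```

Request:
servo_tool(steps=[{"dp": [0.14,1.2,0],"fingers": 0.76,"twist": [0,0,0]},{"dp": [0.28,2.4,0],"fingers": 0.76,"twist": [0,0,0]},{"dp": [0.42,3.6,0],"fingers": 0.76,"twist": [0,0,0]},{"dp": [0.56,4.8,0],"fingers": 0.76,"twist": [0,0,0]},{"dp": [0.71,6.0,0],"fingers": 0.76,"twist": [0,0,0]},{"dp": [0.85,7.2,0],"fingers": 0.76,"twist": [0,0,0]},{"dp": [0.99,8.4,0],"fingers": 0.76,"twist": [0,0,0]},{"dp": [1.13,9.6,0],"fingers": 0.76,"twist": [0,0,0]},{"dp": [1.27,10.8,0],"fingers": 0.76,"twist": [0,0,0]},{"dp": [1.41,12.0,0],"fingers": 0.76,"twist": [0,0,0]},{"dp": [1.55,13.2,0],"fingers": 0.76,"twist": [0,0,0]},{"dp": [1.55,13.2,0],"fingers": 0.76,"twist": [0,0,0]}])

```text
t: 8.3
tcp_pos: [0.4981, 0.1697, 0.0678]
ee_rot: [-3.141, -0.0, 1.455]
wrist_force: [0.3, -0.1, 0.4]
width: 0.0205
```

Request:
servo_tool(steps=[{"dp": [0,0,5],"fingers": 0.76,"twist": [0,0,0]},{"dp": [0,0,5],"fingers": 0.76,"twist": [0,0,0]}])

```text
t: 8.5
tcp_pos: [0.5, 0.1689, 0.1233]
ee_rot: [3.135, -0.003, 1.454]
wrist_force: [0.7, -0.1, 0.2]
width: 0.0205
```

Request:
servo_tool(steps=[{"dp": [11.4,-20.3,0],"fingers": 0.76,"twist": [0,0,0]},{"dp": [11.4,-20.3,0],"fingers": 0.76,"twist": [0,0,0]},{"dp": [11.4,-20.3,0],"fingers": 0.76,"twist": [0,0,0]},{"dp": [11.4,-20.3,0],"fingers": 0.76,"twist": [0,0,0]},{"dp": [11.4,-20.3,0],"fingers": 0.76,"twist": [0,0,0]},{"dp": [11.4,-20.3,0],"fingers": 0.76,"twist": [0,0,0]},{"dp": [11.4,-20.3,0],"fingers": 0.76,"twist": [0,0,0]},{"dp": [11.4,-20.3,0],"fingers": 0.76,"twist": [0,0,0]}])

```text
t: 9.3
tcp_pos: [0.6116, -0.0342, 0.118]
ee_rot: [-3.141, -0.0, 1.454]
wrist_force: [0.5, -0.8, -1.0]
width: 0.0206
```

```bash
python3 - <<'E'
from workcell import arm
import cv2,numpy as np
s=arm.read_state();print(s['t'],s['tcp_pos'],s['wrist_force'])
a=arm.read_camera("wrist");b=arm.read_camera("scene")
cv2.imwrite("pics/w3.png",cv2.resize(np.hstack([a,b]),(800,300),interpolation=cv2.INTER_AREA))
E
```

```text
9.3 [ 0.61163962 -0.03417495  0.1179799 ] [ 0.53045286 -0.83148628 -0.95378414]
```

View pics/w3.png

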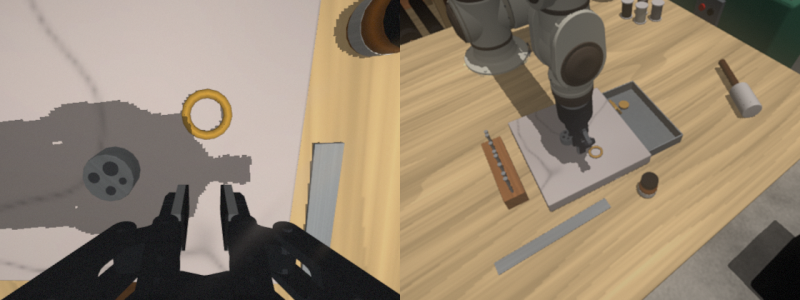

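The O-ring at (207,113) is centred ahead of the fingers (203), and the anvil is clear. The scene half shows the stud in the tray. I'll descend and sweep.

Request:
servo_tool(steps=[{"dp": [0.15,0,-2.5],"fingers": 0.76,"twist": [0,0,0]},{"dp": [0.15,0,-4.6],"fingers": 0.76,"twist": [0,0,0]},{"dp": [0.15,0,-4.8],"fingers": 0.76,"twist": [0,0,0]},{"dp": [0.15,0,-4.95],"fingers": 0.76,"twist": [0,0,0]},{"dp": [0.15,0,-4.95],"fingers": 0.76,"twist": [0,0,0]},{"dp": [0.15,0,-4.95],"fingers": 0.76,"twist": [0,0,0]}])

```text
t: 10.0
tcp_pos: [0.6139, -0.0346, 0.0697]
ee_rot: [3.14, -0.0, 1.454]
wrist_force: [0.4, -0.8, 1.0]
width: 0.0205
```

Request:
servo_tool(steps=[{"dp": [0.1,0.8,-0.05],"fingers": 0.76,"twist": [0,0,0]},{"dp": [0.2,1.7,-0.05],"fingers": 0.76,"twist": [0,0,0]},{"dp": [0.31,2.6,-0.05],"fingers": 0.76,"twist": [0,0,0]},{"dp": [0.42,3.6,-0.05],"fingers": 0.76,"twist": [0,0,0]},{"dp": [0.55,4.7,-0.05],"fingers": 0.76,"twist": [0,0,0]},{"dp": [0.69,5.9,-0.05],"fingers": 0.76,"twist": [0,0,0]},{"dp": [0.83,7.1,-0.05],"fingers": 0.76,"twist": [0,0,0]},{"dp": [0.98,8.3,-0.05],"fingers": 0.76,"twist": [0,0,0]},{"dp": [1.12,9.5,-0.05],"fingers": 0.76,"twist": [0,0,0]},{"dp": [1.26,10.7,-0.05],"fingers": 0.76,"twist": [0,0,0]},{"dp": [1.4,11.9,-0.05],"fingers": 0.76,"twist": [0,0,0]},{"dp": [1.54,13.1,-0.05],"fingers": 0.76,"twist": [0,0,0]}])

```text
t: 11.2
tcp_pos: [0.629, 0.0973, 0.0679]
ee_rot: [-3.142, 0.0, 1.454]
wrist_force: [0.5, -0.4, 1.1]
width: 0.0201
```

Request:
servo_tool(steps=[{"dp": [0.14,1.2,0],"fingers": 0.76,"twist": [0,0,0]},{"dp": [0.28,2.4,0],"fingers": 0.76,"twist": [0,0,0]},{"dp": [0.42,3.6,0],"fingers": 0.76,"twist": [0,0,0]},{"dp": [0.56,4.8,0],"fingers": 0.76,"twist": [0,0,0]},{"dp": [0.67,5.7,0],"fingers": 0.76,"twist": [0,0,0]},{"dp": [0.67,5.7,0],"fingers": 0.76,"twist": [0,0,0]},{"dp": [0.67,5.7,5],"fingers": 0.76,"twist": [0,0,0]},{"dp": [0.67,5.7,10],"fingers": 0.76,"twist": [0,0,0]}])

```text
t: 12.0
tcp_pos: [0.6345, 0.1528, 0.1674]
ee_rot: [-3.138, 0.002, 1.454]
wrist_force: [2.1, 0.0, 0.8]
width: 0.0204
```

Request:
servo_tool(steps=[{"dp": [0,0,5],"fingers": 0.76,"twist": [0,0,0]},{"dp": [0,0,10],"fingers": 0.76,"twist": [0,0,0]},{"dp": [-27,-40,13],"fingers": 0.76,"twist": [0,0,0]},{"dp": [-27,-40,13],"fingers": 0.76,"twist": [0,0,0]},{"dp": [-27,-40,13],"fingers": 0.76,"twist": [0,0,0]},{"dp": [-27,-40,13],"fingers": 0.76,"twist": [0,0,0]},{"dp": [-27,-40,13],"fingers": 0.76,"twist": [0,0,0]},{"dp": [-27,-40,13],"fingers": 0.76,"twist": [0,0,0]},{"dp": [-27,-40,13],"fingers": 0.76,"twist": [0,0,0]},{"dp": [-27,-40,13],"fingers": 0.76,"twist": [0,0,0]},{"dp": [-27,-40,13],"fingers": 0.76,"twist": [0,0,0]},{"dp": [-27,-40,13],"fingers": 0.76,"twist": [0,0,0]}])

```text
t: 13.2
tcp_pos: [0.3634, -0.2488, 0.2986]
ee_rot: [3.141, 0.001, 1.452]
wrist_force: [0.3, -0.3, -1.0]
width: 0.0205
```

```bash
python3 - <<'E'
from workcell import arm
import cv2,numpy as np
s=arm.read_state();print(s['t'],s['tcp_pos'],s['wrist_force'])
a=arm.read_camera("top");b=arm.read_camera("scene")
cv2.imwrite("pics/f.png",np.hstack([cv2.resize(a[110:370,90:340],None,fx=1.6,fy=1.6),cv2.resize(b[100:360,150:400],None,fx=1.6,fy=1.6)]))
E
```

```text
13.2 [ 0.36343795 -0.24883108  0.29856   ] [ 0.33123347 -0.27070656 -1.00093063]
```

View pics/f.png

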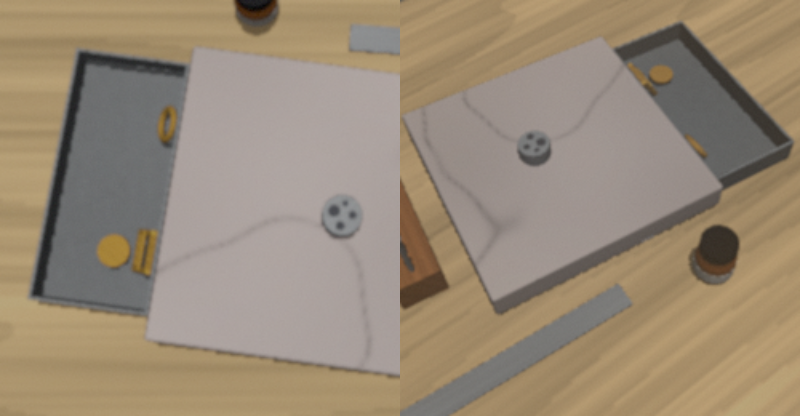

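All three fittings are in the tray. The stud lies flat, and the O-ring and buckle lean on the tray's inner wall. The anvil is still on the slab. Before handing in I'll check that the fittings have settled and that the bystanders haven't moved.

```bash
python3 - <<'E'
from workcell import arm
from h import *
c=arm.calibration('top');ctr=np.array([.5431,-.0027]);y=-.117
R=np.array([[np.cos(y),np.sin(y)],[-np.sin(y),np.cos(y)]])
A=cv2.imread('pics/top0.png')
m=np.zeros(A.shape[:2],np.uint8);cv2.fillPoly(m,[np.array([(140,143),(206,150),(183,305),(112,298)])],255)
for i in range(6): b=arm.read_camera('top')
for k in brass(b,m):
    p=k[:,0].astype(float)
    for z in(.006,.036):
        q=np.array([R@(ray(c,a,z)[:2]-ctr) for a in p])*1000
        print(z,cv2.contourArea(k),'slab x',q[:,0].min().round(),q[:,0].max().round(),'y',q[:,1].min().round(),q[:,1].max().round())
d=cv2.absdiff(A,b).max(2)
for n,(x0,y0,x1,y1) in dict(anvil=(285,225,325,265),jar=(230,85,270,130),rule=(305,120,482,160)).items(): print(n,d[y0:y1,x0:x1].mean(),d[y0:y1,x0:x1].max())
print(arm.read_state()['t'])
E
```

```text
0.006 611.0 slab x -84.0 -39.0 y 163.0 221.0
0.036 611.0 slab x -83.0 -40.0 y 158.0 214.0
0.006 163.5 slab x 56.0 93.0 y 162.0 179.0
0.036 163.5 slab x 51.0 87.0 y 156.0 173.0
anvil 1.6875 7
jar 3.0844444444444443 18
rule 1.8213276836158192 7
13.6
```

```bash
python3 -c "
from workcell import arm
print(arm.finish_job())"
```

```text
the job is handed in; nothing more can be done
None
```

All three fittings are in the parts tray, and I handed the job in at about 13.6 s of the 64 s allowed. I swept the buckle, then the stud, then the O-ring along the stone, each with the two fingertips held a fixed 20 mm apart. The wrist force read under about 2 N after every move.

**Fittings:** the stud lies flat on the tray floor. The O-ring and buckle did not end up flat: they lean against the inside of the tray's near wall. Their upper edges measure about 156–158 mm from the slab centre, just inside that wall's inner face at 155 mm.

**Bystanders:** the anvil, jar and rule look unmoved compared with the first top picture (only small brightness differences). I didn't measure the toolblock separately, but the arm never worked close to it.

**Arm:** parked clear at about 0.30 m height, touching nothing. No check failed.

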